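Set the address switches of the storeroom climate controller

ROBOT

A 7-joint arm with a two-finger parallel gripper is mounted at the origin on the work surface. World frame = base frame: x ahead of the robot, y to its left, z up, the work surface at z = 0. Lengths are in mm, angles in degrees, forces in N, time in s.
With the tool pointing down it reaches from about 350 to 900 mm from the base axis. Payload 7.2 kg.
Tool frame: the origin (TCP) lies at the very end of the fingers, on their centre line; the grasp point (between the pads) lies grip_depth behind it (grip_depth is the distance from the TCP to the grasp point, in mm); z points along the fingers, y is the direction in which the jaws open and shut (so a half turn about z gives the same grasp; the last joint's range is limited). The gripper opens to 88 mm and grips with 3 to 60 N. Pads are 20 mm wide; open, the fingers measure 115 mm over their backs; the gripper's body (75 mm by 178 mm) begins 61 mm behind the grasp point.
Start: joints at [61.352, 23.554, -0.728, 91.456, 0.321, 64.991, -4.71], TCP at [261.556, -567.642, 222.653] pointing down, gripper open.
Joint ranges: [-169.25, 169.25], [-16.82, 113.86], [-84.01, 82.57], [7.8, 145.47], [-59.2, 239.2], [7.22, 106.19], [-163.78, 163.78]. Speed limits (degrees/s): [136.94, 136.94, 172.46, 172.46, 180, 180, 180].

INTERFACE

Orientations are given as [roll, pitch, yaw] about the fixed x, y, z axes, in that order (R = Rz(yaw) Ry(pitch) Rx(roll)).
In Python, from station import * gives the robot as it stands. The module is installed in compiled form; this text tells all that it offers. Calls block until the motion is done:
- reach(position, orientation): joint-space move of the TCP to a pose.
- servo_line(position, rot=None, vel=150): straight line of the TCP; rot=None keeps the orientation; vel is the mean speed in mm/s.
- movej(angles): joint-space move.
- open_jaws() and close(grip_force=None): open the fingers fully, or close them until they stop; grip_force is the grip in N (None keeps the last).
- wait(seconds).
- solve_ik(position, orientation): joint angles nearest the present ones, or None.
- read_camera(name): name is "scene" or "side" or "wrist"; returns a dict with "color" (480x640x3 uint8, red, green, blue), "fovy" (degrees; the focal length in pixels is half the picture's height over the tangent of half this angle, whatever the lens; pixels are square), "cx", "cy" (the principal point, pixels), "T" (4x4, takes a point from camera to world coordinates); the wrist camera has in their place "tool_from_camera" (4x4, takes a point from camera to tool coordinates, whose origin is the TCP and whose axes are the flange's). Camera axes: x right, y up, looking along -z (the intrinsics and any distortion apply to the point x, -y, -z); pixel columns grow to the right and rows downward; lengths in mm; the calibration is good to about 2 mm. A picture is of the moment at which its call begins: read the wrist's pose just before it. There is no depth.
A pose or a line that the arm cannot do raises IKError and nothing moves.
- finish_job(): hands the job in, once; it reports no verdict.
Readings, each from a call of its own:
- read_t(): time.
- read_joint_positions(): joint angles.
- read_qvel(): joint speeds.
- read_joint_torque(): joint torques, N m.
- read_ee_pos(): TCP position.
- read_eef_rot(): TCP orientation.
- read_wrist_force(): force on the tool from outside, world axes, zero at the start.
- read_wrist_torque(): the same for the moment, N m.
- read_gripper_width(): finger opening in mm.
Only numpy, scipy, OpenCV 4.12 (cv2) and the standard library are available. Lean on these libraries where they do the work, as an engineer would, in place of code of your own. Each camera call takes 0.05 s, during which the arm holds its last target.

TASK

Take the wooden-handled pick out of its stand and use its steel tip to set the five little slide switches in the opened controller, counted from the left as seen from the robot: 1 on, 2 off, 3 on, 4 on, 5 off (on is away from the robot), each pushed fully home. Then put the pick back in its stand, standing upright with its collar resting on the block, and leave the jar, the can and the carton where they are.

Things in the scene. Friction and masses are not known exactly. Their poses are not given: they have to be found in the camera images.
- controller: Opened grey plastic controller, cover off, fixed to the bench, turned by up to 0.4 rad. A tray 120 mm (x) by 150 mm (y), 34 mm high, walls 4 mm, open on top, with a circuit board inside, board top at z = 12 mm. Origin: centre of its underside; x points away from the robot, y to the left, z up. The parts near its +x and -x edges (|x| over 32 mm) are up to 29 mm high.
- strip_nominal (a point): Point of the controller 26 mm above its origin, at the height of the switch strip's top; axes as the controller's. The black strip is 31 (x) by 56 (y) by 14 mm, square to the tray and centred at x = 0, but screwed on through slotted holes: its centre lies anywhere from y = -12 to +12 mm of this point, not measured: feel or see it. It does not move when pushed.
- slot_level (a point): Same axes, 7 mm below strip_nominal: height of the slots' floors. Five slots, open on top, at y = +20 (switch 1), +10, 0, -10, -20 mm from the strip's true centre: each 7 mm wide (y), 25 mm long (x, centred), 7 mm deep, 3 mm ribs between. Nubs: white, 4 (x) by 5.6 mm (y), top flush with the ribs, centre at x = -3 mm off, +3 mm on; a tip enters the free slot beside the nub and pushes.
- bare_left (a point): Point 50 mm to the left (+y) of the controller's centre, on the board (z = 12 mm), axes as the controller's. The board is bare beside both ends of the strip (|x| < 20 mm), from the strip's end out to 69 mm left or right of the centre, so a tip can be lowered here and moved sideways against the strip's end face, which is 8 mm from the centre of the end slot.
- sw1 (a joint): Slide switch 1 of the strip (leftmost, +y end). Joint value in m: 0 = fully off (nub towards the controller's -x, nearer the robot), 0.006 = fully on (towards +x, away from the robot). It slides stiffly, at about 1.2 N, stays wherever it is left (it may start part-way) and has a firm stop at either end; push it home against its stop.
- sw2 (a joint): Slide switch 2 of the strip (second from the left). Joint value in m: 0 = fully off (nub towards the controller's -x, nearer the robot), 0.006 = fully on (towards +x, away from the robot). It slides stiffly, at about 1.2 N, stays wherever it is left (it may start part-way) and has a firm stop at either end; push it home against its stop.
- sw3 (a joint): Slide switch 3 of the strip (the middle one). Joint value in m: 0 = fully off (nub towards the controller's -x, nearer the robot), 0.006 = fully on (towards +x, away from the robot). It slides stiffly, at about 1.2 N, stays wherever it is left (it may start part-way) and has a firm stop at either end; push it home against its stop.
- sw4 (a joint): Slide switch 4 of the strip (fourth from the left). Joint value in m: 0 = fully off (nub towards the controller's -x, nearer the robot), 0.006 = fully on (towards +x, away from the robot). It slides stiffly, at about 1.2 N, stays wherever it is left (it may start part-way) and has a firm stop at either end; push it home against its stop.
- sw5 (a joint): Slide switch 5 of the strip (rightmost, -y end). Joint value in m: 0 = fully off (nub towards the controller's -x, nearer the robot), 0.006 = fully on (towards +x, away from the robot). It slides stiffly, at about 1.2 N, stays wherever it is left (it may start part-way) and has a firm stop at either end; push it home against its stop.
- pick_grip (a point): Centre of the pick's wooden handle: 14 mm square (faces along its x and y axes), 50 mm long, this point half-way. z points up along the pick, away from its tip. Below it a steel collar 24 mm across and 6 mm thick, then a steel shank 45 mm long. The pick is 101 mm long and weighs 35 to 70 g. At the start it stands upright in the stand.
- pick_tip (a point): Tip of the pick's shank, 76 mm below pick_grip along the pick. The shank is 4 mm in diameter over its last 16 mm and 6 mm above 20 mm.
- stand_hole0 (a point): Centre of the mouth of the hole in the top of the pick stand, a light wooden block 64 by 64 by 52 mm fixed to the bench, top at z = 52 mm. The hole is 13 mm in diameter, upright, right through the block; with the pick in it the collar rests on the block and the tip is 45 mm below this point. x and y lie along the block's sides.
- jar_mid (a point): Centre of a glass jar, 76 mm across, 120 mm high; leave it.
- can_mid (a point): Centre of a tin can, 74 mm across, 105 mm high; leave it.
- carton_mid (a point): Centre of a cardboard carton, 120 by 90 by 60 mm high; leave it.
Mind the look-alikes: they are no part of the job. Of the things that look like the part that bears pick_grip, the larger one is meant. Of the things shaped like the part that bears stand_hole0, the wooden one is meant.

How it is judged (in metres and radians):
On the way, in this order (a step that is already met when the one before it is completed fails the run):
1. the pick is taken out of its stand (height (world z) of pick_tip above 0.054 m), for 0.1 s.
2. switches 1, 3, 4 on and 2, 5 off, with the pick's tip still at the controller (value of joint each of sw1, sw3, sw4 above 0.0045 m and value of joint each of sw2, sw5 below 0.0015 m and horizontal distance between pick_tip and controller below 0.06 m and height (world z) of pick_tip below 0.15 m), for 0.1 s.
At the end, for the whole second after the job is handed in: Switches 1, 3 and 4 are on (joint above 4.5 mm), 2 and 5 are off (below 1.5 mm); the pick stands in its stand within 0.1 rad of upright, its tip within 8 mm of the hole's axis and at least 41 mm below the block's top (value of joint each of sw1, sw3, sw4 above 0.0045 m and value of joint each of sw2, sw5 below 0.0015 m and horizontal distance between pick_tip and stand_hole0 below 0.008 m and z of pick_tip in the frame of stand_hole0 below -0.041 m and angle between pick_grip's own z axis and vertical below 0.1 rad); the robot touches nothing.
It fails at once if the jar is moved by more than 30 mm (distance of jar_mid from where it was at the start of the episode above 0.03 m).
It fails at once if the can is moved by more than 30 mm (distance of can_mid from where it was at the start of the episode above 0.03 m).
It fails at once if the carton is moved by more than 30 mm (distance of carton_mid from where it was at the start of the episode above 0.03 m).
It also fails if it takes over 64 s, if anything falls off the work surface, if the arm or the gripper's body presses on something with over 40 N, if the wrist force passes 120 N, or if a joint passes its speed limit or range.

## Working session

There is one attempt and no reset: what is moved stays moved. The work goes in short steps, each a Python script; the robot and the scene stay as the last script left them, time stands still between calls to the robot, and variables do not carry over. Pictures are saved under pics/ and viewed, and the job is handed in when it is done.

```bash
mkdir -p pics; python3 - <<'E'
from station import *
import cv2, numpy as np
for n in ("scene","side","wrist"):
    c=read_camera(n)
    cv2.imwrite(f"pics/{n}0.png",c["color"][:,:,::-1])
    print(n,{k:(np.round(v,3).tolist() if k!="color" else v.shape) for k,v in c.items()})
print(read_t(),read_ee_pos(),read_eef_rot(),read_gripper_width())
E
```

```text
scene {'color': (480, 640, 3), 'fovy': 43.469, 'cx': 322.543, 'cy': 237.898, 'T': [[-0.869, -0.277, 0.41, 1081.996], [0.494, -0.523, 0.695, 886.497], [0.022, 0.806, 0.591, 777.718], [0.0, 0.0, 0.0, 1.0]]}
side {'color': (480, 640, 3), 'fovy': 49.826, 'cx': 316.463, 'cy': 230.187, 'T': [[0.653, 0.401, -0.642, -13.634], [-0.757, 0.331, -0.563, -477.41], [-0.013, 0.854, 0.52, 553.45], [0.0, 0.0, 0.0, 1.0]]}
wrist {'color': (480, 640, 3), 'fovy': 61.752, 'cx': 321.975, 'cy': 242.407, 'tool_from_camera': [[-0.0, 0.955, 0.298, 82.231], [1.0, 0.0, 0.0, 0.27], [0.0, 0.298, -0.955, -161.431], [0.0, 0.0, 0.0, 1.0]]}
0.15 [ 261.37089129 -567.31698263  222.01766399] [-1.79930537e+02  4.55946932e-03  2.47384896e+01] 87.56299595335517
```

View pics/scene0.png

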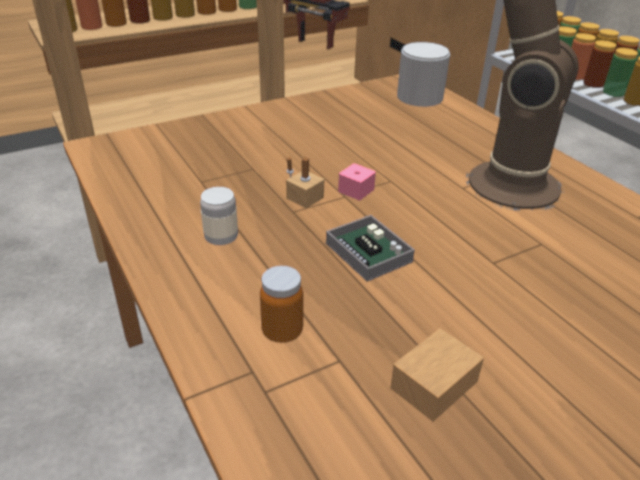

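View pics/side0.png

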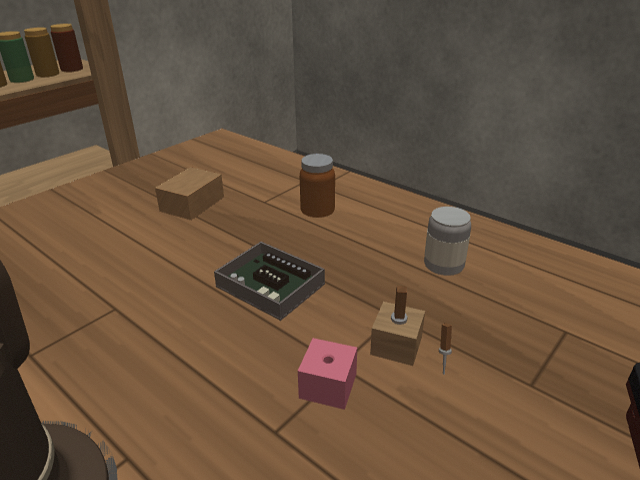

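View pics/wrist0.png

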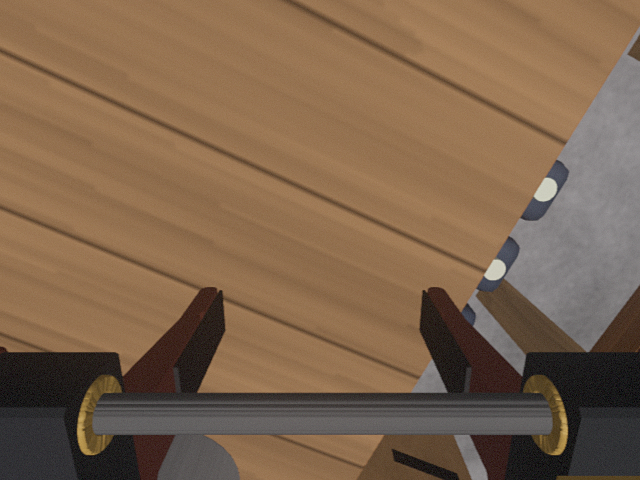

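```bash
cat > h.py <<'E'
import numpy as np, cv2
def K(c):
    f=240/np.tan(np.radians(c["fovy"])/2); return f,c["cx"],c["cy"]
def pose(p,r):
    from scipy.spatial.transform import Rotation as R
    T=np.eye(4);T[:3,:3]=R.from_euler("xyz",r,degrees=True).as_matrix();T[:3,3]=p;return T
def ray(c,T,uv):
    f,cx,cy=K(c); d=np.array([(uv[0]-cx)/f,-(uv[1]-cy)/f,-1.]); d=T[:3,:3]@d
    return T[:3,3],d/np.linalg.norm(d)
def onz(c,T,uv,z):
    o,d=ray(c,T,uv); return o+d*(z-o[2])/d[2]
def proj(c,T,p):
    q=T[:3,:3].T@(np.asarray(p,float)-T[:3,3]); f,cx,cy=K(c)
    return np.array([cx+f*q[0]/-q[2],cy-f*q[1]/-q[2]])
def tri(rs):
    A=np.zeros((3,3));b=np.zeros(3)
    for o,d in rs:
        M=np.eye(3)-np.outer(d,d);A+=M;b+=M@o
    return np.linalg.solve(A,b)
E
python3 - <<'E'
import cv2
a=cv2.imread("pics/side0.png")[270:410,280:480]; b=cv2.imread("pics/scene0.png")[140:300,270:430]
cv2.imwrite("pics/c1.png",cv2.resize(a,None,fx=4,fy=4,interpolation=cv2.INTER_CUBIC))
cv2.imwrite("pics/c2.png",cv2.resize(b,None,fx=3.7,fy=3.7,interpolation=cv2.INTER_CUBIC))
E
```

```text
(no output)
```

View pics/c1.png

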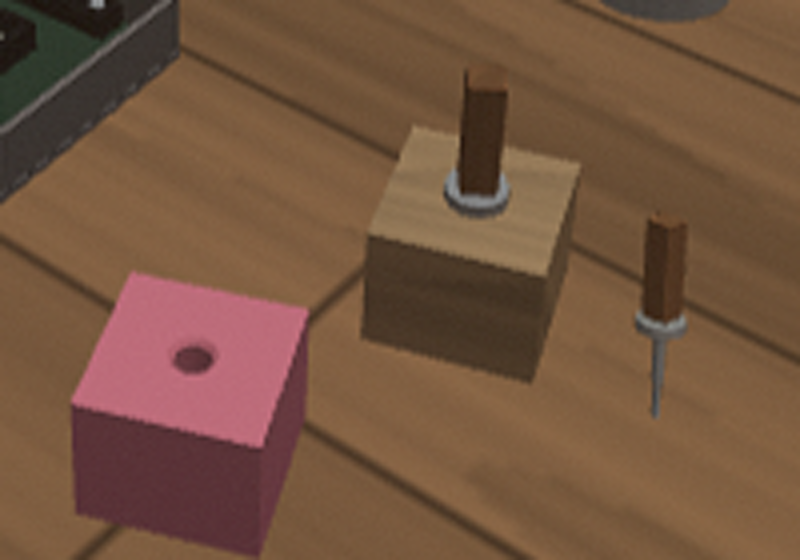

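View pics/c2.png

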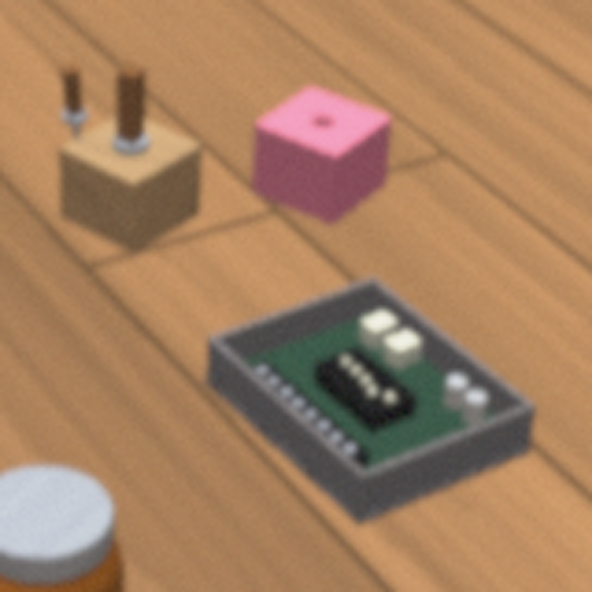

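```bash
cat > m1.py <<'E'
from station import *
from h import *
S=read_camera("scene");D=read_camera("side")
def s(x,y): return (270+x/3.7,140+y/3.7)
def d(x,y): return (280+x/4,270+y/4)
print("block side",[np.round(onz(D,D["T"],d(*p),52)[:2],1).tolist() for p in [(368,236),(415,127),(580,163),(548,275)]])
print("block scene",[np.round(onz(S,S["T"],s(*p),52)[:2],1).tolist() for p in [(62,152),(128,120),(200,153),(134,186)]])
print("collar top side/scene z58",onz(D,D["T"],d(477,187),58),onz(S,S["T"],s(131,139),58))
print("handle top",onz(D,D["T"],d(487,73),108),onz(S,S["T"],s(131,70),108))
print("small pick collar tri",tri([ray(D,D["T"],d(661,320)),ray(S,S["T"],s(75,113))]))
print("ctrl scene",[np.round(onz(S,S["T"],s(*p),34)[:2],1).tolist() for p in [(212,340),(373,281),(533,409),(360,475)]])
print("ctrl side",[np.round(onz(D,D["T"],p,34)[:2],1).tolist() for p in [(216,272),(262,245),(324,272),(281,300)]])
print("pink",onz(D,D["T"],d(193,358),52),onz(S,S["T"],s(322,121),52))
print("can",onz(D,D["T"],(449,217),105),onz(S,S["T"],(218,196),105))
print("jar",onz(D,D["T"],(317,161),120),onz(S,S["T"],(282,277),120))
E
python3 m1.py
```

```text
block side [[451.9, -171.1], [512.7, -149.5], [534.5, -208.1], [475.7, -230.2]]
block scene [[541.8, -200.0], [485.9, -216.1], [465.1, -158.7], [520.9, -143.2]]
collar top side/scene z58 [ 492.63882087 -189.79870828   58.        ] [ 500.44491534 -185.12496381   58.        ]
handle top [ 494.39898403 -188.61778923  108.        ] [ 501.22169973 -184.21166294  108.        ]
small pick collar tri [ 498.81320889 -264.26681792   35.47464282]
ctrl scene [[546.8, -1.1], [431.7, -8.4], [422.7, 138.4], [538.7, 141.8]]
ctrl side [[413.9, 127.7], [523.8, 128.2], [532.3, -14.6], [431.1, -10.7]]
pink [ 366.73080939 -161.29042448   52.        ] [ 375.01264845 -156.9961561    52.        ]
can [ 719.50930835 -140.15514117  105.        ] [ 734.58360623 -132.98044072  105.        ]
jar [730.60385165 170.54962405 120.        ] [742.04377114 179.04595048 120.        ]
```

```bash
cat > snap.py <<'E'
from station import *
from h import *
import json
def snap(name):
    p,r=np.array(read_ee_pos()),np.array(read_eef_rot()); c=read_camera("wrist")
    T=pose(p,r)@c["tool_from_camera"]
    cv2.imwrite(f"pics/{name}.png",c["color"][:,:,::-1]); np.savez(f"pics/{name}.npz",T=T,fovy=c["fovy"],cx=c["cx"],cy=c["cy"],p=p,r=r)
    return c,T
E
python3 - <<'E'
from snap import *
print([k for k in globals() if 'grip' in k.lower()], globals().get('grip_depth'))
for z,y in ((200,20),(200,110),(200,-70)):
    print(y,solve_ik([498,-185,z],[180,0,y]), solve_ik([480,63,150],[180,0,y]))
reach([498,-185,200],[180,0,20]); print(read_t()); snap("w1"); print(read_t())
E
```

```text
['read_gripper_width', 'grip_depth'] 18.700000000000003
20 [ 25.28366771  16.38283004 -12.35330534 105.43193363   4.05357364
  58.60871436 -58.69657654] [ 15.40299531  18.1370845  -34.21613513 113.56650966  12.83742913
  51.98315505 -95.45784663]
110 [ 39.10908115  18.43352544 -29.60918895 104.53910388  10.42320079
  59.71713979  25.47882076] [ 21.69480115  19.87001277 -42.19167133 113.20893099  16.61245699
  52.98184803  -8.93650162]
-70 [  13.85842724   15.67009959    1.58087992  106.18986221   -0.50264043
   58.1466981  -144.35415   ] [ -66.6735637    30.46146396   72.81878111  118.18362941  -35.10369997
   57.37721643 -135.65290098]
1.9
1.95
```

View pics/w1.png

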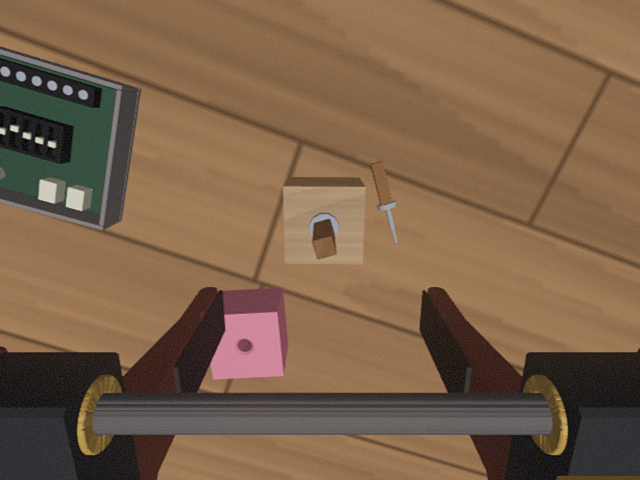

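```bash
python3 - <<'E'
import cv2
a=cv2.imread("pics/w1.png")
cv2.imwrite("pics/c3.png",cv2.resize(a[170:280,270:410],None,fx=5.5,fy=5.5,interpolation=cv2.INTER_CUBIC))
E
```

```text
(no output)
```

View pics/c3.png

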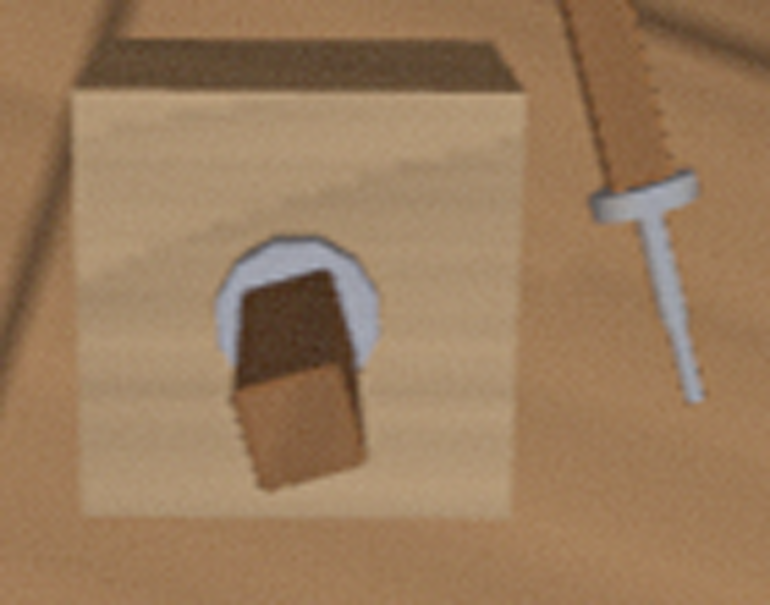

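```bash
cat > m2.py <<'E'
from h import *
w=dict(np.load("pics/w1.npz")); T=w["T"]; print(T[:3,3],w["p"])
g=lambda P,z:np.array([onz(w,T,(270+x/5.5,170+y/5.5),z)[:2] for x,y in P])
h=g([(235,393),(340,362),(367,460),(268,490)],108); b=g([(75,90),(525,92),(513,518),(83,516)],52)
for q in(h,b):
    e=np.roll(q,-1,0)-q; print(q.mean(0),np.linalg.norm(e,axis=1),np.degrees(np.arctan2(e[:,1],e[:,0])))
print("collar",g([(298,312)],58))
print("ctrl corners",[onz(w,T,p,34)[:2] for p in [(139,87),(106,229)]])
E
python3 m2.py
```

```text
[ 575.16983413 -158.51455375  361.46389077] [ 497.72860768 -186.33958696  200.05002568]
[ 497.99860778 -188.66835887] [13.1775816  12.84617697 12.62849125 12.9881814 ] [ -52.9899675  -144.92882964  127.68536949   37.51885624]
[ 497.45053533 -188.7853102 ] [63.33619817 63.91412557 64.23456369 63.87489207] [ -70.38484078 -159.88037897  109.58158697   19.31409897]
collar [[ 498.67875724 -188.14662677]]
ctrl corners [array([548.27772836, -20.07071911]), array([428.04944527, -17.63406097])]
```

```bash
python3 - <<'E'
from snap import *
reach([497.8,-188.7,150],[180,0,126.8]); snap("w2")
servo_line([497.8,-188.7,65.5],vel=80)
print(read_ee_pos(),read_eef_rot(),read_wrist_force())
close(50); wait(0.2)
print(read_gripper_width(),read_wrist_force(),read_ee_pos(),read_t())
snap("w3")
E
```

```text
[ 498.22099175 -188.78539825   65.99943524] [1.79971104e+02 4.59061820e-02 1.26799394e+02] [-0.37026286  0.4010871  -0.62494346]
13.733515600501176 [-0.50353793  0.21614911 -1.2187974 ] [ 497.78270645 -188.71750431   65.4804643 ] 6.05
```

View pics/w3.png

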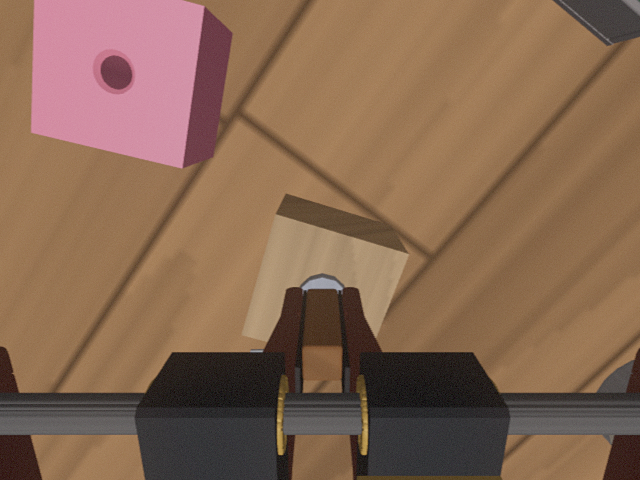

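```bash
python3 - <<'E'
from snap import *
servo_line([497.8,-188.7,150],vel=100); print(read_wrist_force(),read_t())
reach([485,40,150],[180,0,94]); wait(.2); print(read_ee_pos(),read_t()); snap("w4"); print(read_gripper_width())
E
```

```text
[-0.36520139 -0.35597675 -1.3392667 ] 7.0917
[485.19452241  38.60732753 149.7918809 ] 8.225
13.777000276251746
```

View pics/w4.png

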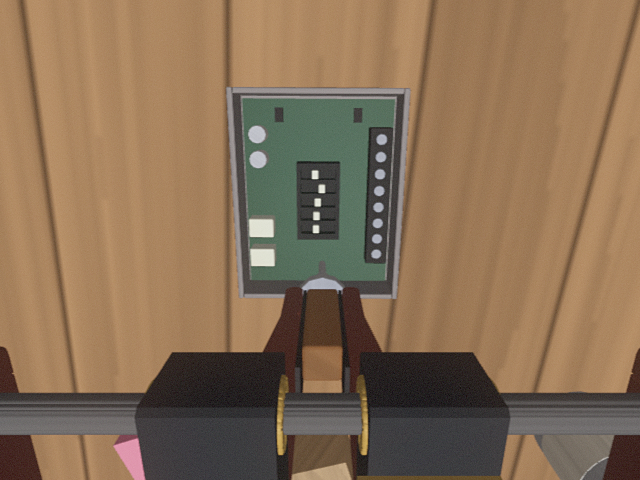

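```bash
python3 - <<'E'
import cv2
a=cv2.imread("pics/w4.png")
cv2.imwrite("pics/c4.png",cv2.resize(a[150:250,270:370],None,fx=6,fy=6,interpolation=cv2.INTER_CUBIC))
cv2.imwrite("pics/c5.png",cv2.resize(a[75:305,215:425],None,fx=2.6,fy=2.6,interpolation=cv2.INTER_CUBIC))
E
```

```text
(no output)
```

View pics/c4.png

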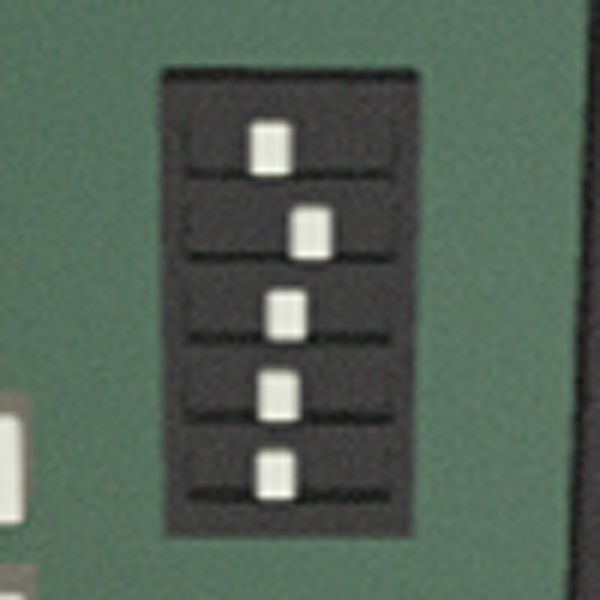

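View pics/c5.png

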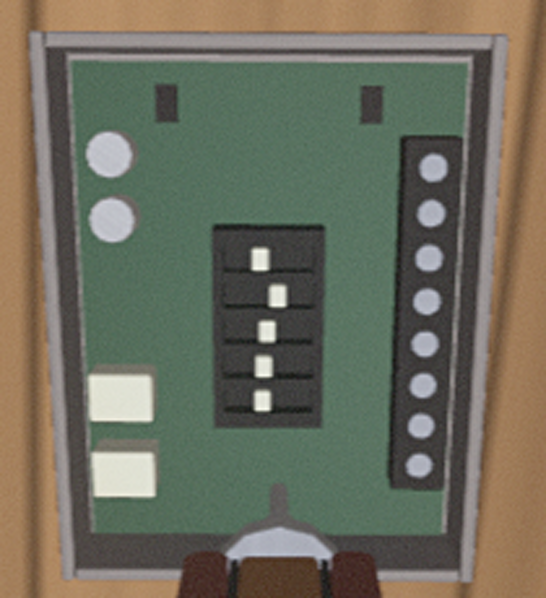

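```bash
cat > m3.py <<'E'
from h import *
w=dict(np.load("pics/w4.npz")); T=w["T"]
g=lambda P,z,o,k:np.array([onz(w,T,(o[0]+x/k,o[1]+y/k),z)[:2] for x,y in P])
st=g([(163,80),(418,80),(412,537),(166,537)],26,(270,150),6)
rim=g([(31,33),(507,38),(470,578),(65,578)],34,(215,75),2.6)
nub=g([(272,148),(312,233),(287,315),(279,396),(275,474)],26,(270,150),6)
for q in (st,rim):
    e=np.roll(q,-1,0)-q; print(q.mean(0),np.linalg.norm(e,axis=1),np.degrees(np.arctan2(e[:,1],e[:,0])))
print(nub, np.diff(nub,axis=0))
# tip predicted
p=pose(w["p"],w["r"])@np.array([0,0,58.5,1]); print("tip",p[:3],proj(w,T,p[:3]))
for q in nub: pass
th=np.radians(float(__import__("sys").argv[1])); R=np.array([[np.cos(th),np.sin(th)],[-np.sin(th),np.cos(th)]])
print("nub in strip frame",np.round((nub-st.mean(0))@R.T,1)); print("strip rel rim",R@(st.mean(0)-rim.mean(0)))
E
python3 m3.py 4
```

```text
[480.96775917  61.44254092] [29.80400001 55.8366091  30.45422445 55.84169515] [   3.86920988  -86.14054906 -176.12855213   93.19228021]
[480.79039099  64.0646532 ] [118.30501316 146.99525564 117.74826717 148.16726913] [   3.30411676  -86.57507208 -176.12666839   93.64151291]
[[477.58820296  81.26847451]
 [482.97167379  71.53382058]
 [480.63978696  61.42882779]
 [480.31368258  51.37705873]
 [480.4470019   41.53051542]] [[  5.38347083  -9.73465393]
 [ -2.33188683 -10.10499279]
 [ -0.32610438 -10.05176906]
 [  0.13331932  -9.8465433 ]]
tip [485.17457884  38.59403569  91.29188581] [321.94203884 264.17050887]
nub in strip frame [[ -2.   20. ]
 [  2.7   9.9]
 [ -0.3   0. ]
 [ -1.4 -10. ]
 [ -1.9 -19.8]]
strip rel rim [-0.00597318 -2.62809752]
```

```bash
cat > tip.py <<'E'
from snap import *
C=np.array([480.97,61.44]); TH=np.radians(3.8); L=58.5
try: C=np.load("C.npy")
except Exception: pass
R2=np.array([[np.cos(TH),-np.sin(TH)],[np.sin(TH),np.cos(TH)]])
ROT=[180,0,93.8]
def goto(x,y,z,vel=60):
    q=C+R2@np.array([x,y]); servo_line([q[0],q[1],z+L],ROT,vel=vel)
def where():
    p=np.array(read_ee_pos()); q=R2.T@(p[:2]-C); return np.round([q[0],q[1],p[2]-L],2)
def force():
    f=np.array(read_wrist_force()); return np.round([*(R2.T@f[:2]),f[2]],2)
E
python3 - <<'E'
from tip import *
goto(0,40,60,100); goto(0,40,36,50); wait(.3); print(where(),force(),read_t()); snap("w5")
E
python3 -c "
import cv2
a=cv2.imread('pics/w5.png');cv2.imwrite('pics/c6.png',cv2.resize(a[200:420,220:420],None,fx=2.7,fy=2.7,interpolation=cv2.INTER_CUBIC))"
```

```text
[ 0.11 40.05 36.2 ] [ 0.05 -0.87 -0.64] 10.05
```

View pics/w5.png

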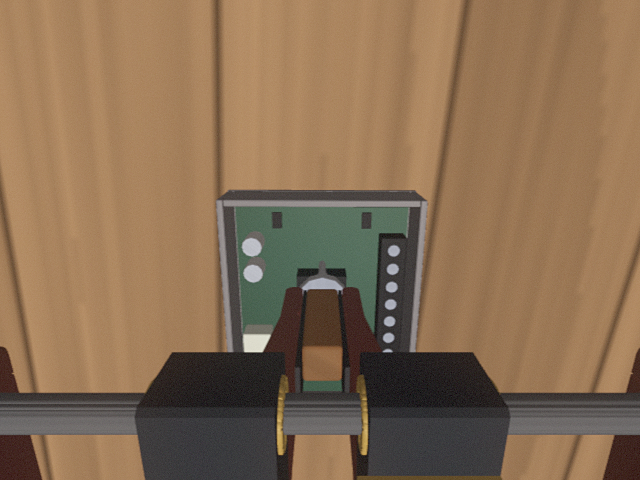

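```bash
python3 - <<'E'
from tip import *
goto(0,40,18,40); goto(0,33.5,18,40); wait(.25); f0=force(); print(where(),f0)
for y in np.arange(32.5,25.5,-0.5):
    goto(0,y,18,15); wait(.08); f=force(); print(y,where(),f-f0)
    if abs((f-f0)[1])>1.5: break
print(read_t())
E
```

```text
[3.000e-02 3.354e+01 1.806e+01] [-0.34 -0.09 -1.16]
32.5 [-2.000e-02  3.249e+01  1.800e+01] [ 0.04  0.32 -0.23]
32.0 [-1.000e-02  3.199e+01  1.799e+01] [ 0.38 -0.22  1.15]
31.5 [-1.000e-02  3.148e+01  1.800e+01] [-0.1   0.31  0.34]
31.0 [-3.000e-02  3.099e+01  1.798e+01] [ 0.03 -0.57  1.15]
30.5 [-1.000e-02  3.047e+01  1.800e+01] [0.71 0.4  1.11]
30.0 [2.000e-02 3.002e+01 1.801e+01] [-0.58  0.52  1.52]
29.5 [ 0.   29.48 18.  ] [0.29 0.37 0.71]
29.0 [2.000e-02 2.923e+01 1.802e+01] [-0.12  1.56  0.18]
13.925
```

```bash
python3 - <<'E'
from tip import *
def avg(n=8):
    a=[]
    for _ in range(n): a.append(force()); wait(.01)
    return np.round(np.mean(a,0),2)
for y in (29.0,28.6,28.2):
    goto(0,y,18,15); wait(.05); print(y,where(),avg())
goto(0,33,18,40); wait(.1); print(where(),avg(),read_t())
E
```

```text
29.0 [ 0.   29.18 18.02] [-0.23  1.78 -0.91]
28.6 [1.000e-02 2.900e+01 1.802e+01] [-0.37  3.7  -0.98]
28.2 [ 0.06 28.83 18.05] [-0.34  4.95 -1.15]
[-0.05 32.36 17.94] [ 0.05  0.08 -0.4 ] 15.4583
```

```bash
cat >> tip.py <<'E'
def avg(n=6):
    a=[]
    for _ in range(n): a.append(force()); wait(.01)
    return np.round(np.mean(a,0),2)
def press(i,on,x0,lift=31):
    y=30-10*i; s=1 if on else -1
    goto(x0,y,lift,80); wait(.1); f0=avg(); goto(x0,y,23,40); wait(.05); f=avg()-f0; print("sw",i,"entry",where(),f)
    if f[2]>2: goto(x0,y,lift,40); print("BLOCKED"); return False
    goto(x0,y,20.5,30); wait(.05); f1=avg(); print(" floor",where(),f1-f0)
    if (f1-f0)[2]>3: goto(x0,y,lift,40); print("BLOCKED"); return False
    for x in (s*-3,s*-1,s*0,s*0.5,s*1.0,s*1.5,s*2.0):
        goto(x,y,20.5,25); wait(.04); f=avg(4)-f1; print("  ",x,where(),f)
        if -s*f[0]>4.5 : break
    return True
E
python3 - <<'E'
from tip import *
C=C+R2@np.array([0,-0.65]); np.save("C.npy",C)
import tip; tip.C=C
goto(-9,32.5,32,60); print(where())
print(press(1,True,-9)); print(read_t())
E
```

```text
[-8.81 32.35 32.58]
sw 1 entry [-9.02 20.11 22.93] [-0.38 -0.02  0.22]
 floor [-9.   19.99 20.5 ] [-0.71 -0.11  0.18]
   -3 [-2.78 20.05 20.54] [ 0.34  0.05 -0.3 ]
   -1 [-0.96 20.02 20.51] [-0.11 -0.07  0.03]
   0 [-0.61 19.98 20.37] [-3.15  0.29  1.59]
   0.5 [-0.36 19.96 20.32] [-4.37  0.48  3.65]
   1.0 [-0.28 19.98 20.24] [-5.3   0.76  3.88]
True
18.9083
```

```bash
cat >> tip.py <<'E'
def out(i,on):
    s=1 if on else -1; y=30-10*i
    goto(-2.5*s,y,20.5,25); goto(-2.5*s,y,31,60)
E
python3 - <<'E'
from tip import *
out(1,True)
ok=press(2,False,8.9)
if ok: out(2,False)
print(read_t())
if ok:
  ok=press(3,True,-8)
  if ok: out(3,True)
print(read_t())
E
```

```text
sw 2 entry [ 8.81 10.11 22.91] [-0.16 -0.29 -0.57]
 floor [ 8.9  10.01 20.53] [-0.33  0.35 -0.05]
   3 [ 2.85  9.97 20.54] [ 0.01 -0.28 -0.16]
   1 [ 0.98  9.99 20.51] [ 0.88 -0.71 -0.31]
   0 [ 0.22  9.98 20.57] [ 2.02 -0.54 -0.81]
   -0.5 [-2.000e-02  1.000e+01  2.062e+01] [ 3.9  -0.57 -2.11]
   -1.0 [-0.23 10.03 20.68] [ 5.14 -0.64 -2.93]
23.1917
sw 3 entry [-8.    0.12 22.91] [ 0.45  0.   -0.01]
 floor [-7.980e+00  1.000e-02  2.052e+01] [-0.05  0.32 -0.36]
   -3 [-2.87  0.05 20.49] [ 0.13 -0.62  0.06]
   -1 [-1.04  0.04 20.48] [-0.23 -0.46  0.38]
   0 [-0.62 -0.   20.35] [-3.6   0.13  2.81]
   0.5 [-0.46 -0.04 20.28] [-5.34  0.28  3.82]
26.4667
```

```bash
python3 - <<'E'
from tip import *
ok=press(4,True,-8.3)
if ok:
  out(4,True)
  ok=press(5,False,7.5)
  if ok: out(5,False)
print(read_t())
# view: tip over -y side of strip, so all switches are seen
if ok:
  goto(0,-22,55,100); wait(.3); print(where()); snap("w6"); print(read_t(),read_gripper_width())
E
python3 -c "
import cv2
a=cv2.imread('pics/w6.png');cv2.imwrite('pics/c7.png',cv2.resize(a[80:300,230:430],None,fx=2.7,fy=2.7,interpolation=cv2.INTER_CUBIC))"
```

```text
sw 4 entry [-8.3  -9.88 22.91] [ 0.11 -0.19  0.42]
 floor [ -8.3  -10.01  20.49] [-0.02 -0.31  0.01]
   -3 [-2.79 -9.96 20.54] [-0.3   0.36  0.2 ]
   -1 [ -1.06 -10.    20.47] [-1.16  0.41  0.2 ]
   0 [-0.66 -9.99 20.35] [-3.42  0.64  2.61]
   0.5 [ -0.46 -10.    20.3 ] [-5.6   0.86  3.39]
sw 5 entry [  7.46 -19.92  22.94] [ 0.14 -0.41  0.24]
 floor [  7.5  -19.98  20.51] [0.21 0.09 0.28]
   3 [  3.01 -20.01  20.58] [ 0.3   0.12 -0.37]
   1 [  1.07 -19.99  20.55] [ 0.72 -0.58 -0.09]
   0 [  0.18 -19.98  20.57] [ 1.66 -0.65  0.21]
   -0.5 [ -0.09 -19.95  20.61] [ 2.82 -0.53 -0.3 ]
   -1.0 [ -0.32 -19.95  20.69] [ 5.08 -0.86 -1.9 ]
33.3083
[ -0.25 -21.98  54.56]
34.05 14.008345912296852
```

View pics/c7.png

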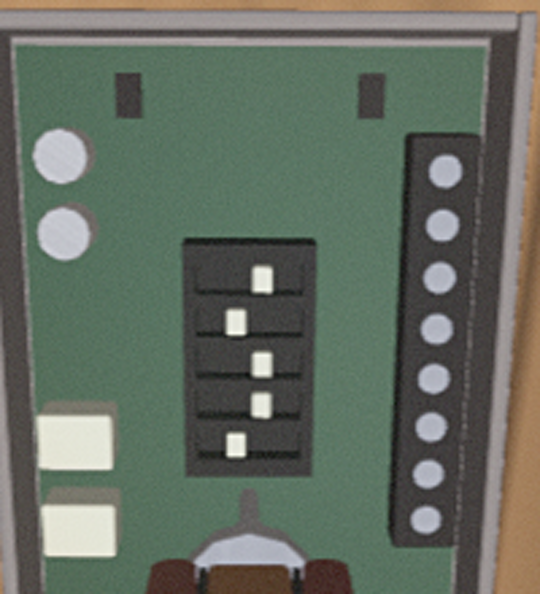

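```bash
python3 - <<'E'
from snap import *
p=read_ee_pos(); servo_line([p[0],p[1],160],vel=120)
reach([497.8,-188.7,140],[180,0,126.8]); wait(.4); print(read_ee_pos(),read_t()); snap("w7")
E
```

```text
[ 498.0030953  -188.10573519  140.15760695] 35.925
```

View pics/w7.png

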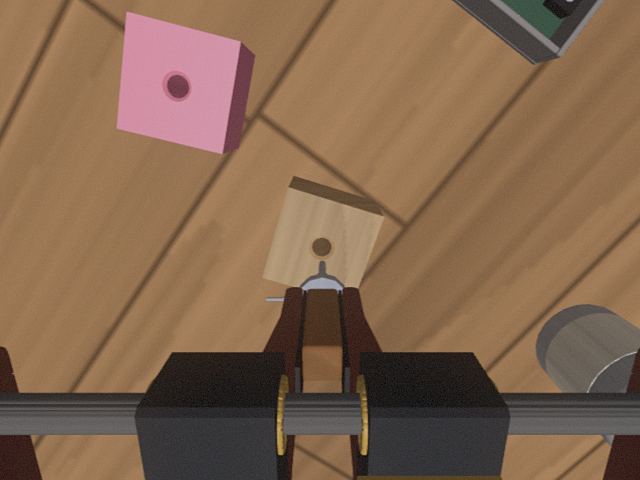

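```bash
python3 - <<'E'
from snap import *
w=dict(np.load("pics/w7.npz")); print(onz(w,w["T"],(321.5,246.5),52), proj(w,w["T"],(pose(w["p"],w["r"])@[0,0,58.5,1])[:3]))
servo_line([497.8,-188.7,115],vel=60); wait(.2); f0=np.array(read_wrist_force()); print(read_ee_pos(),f0)
for z in (105,95,85,75,68,66.3,65.7):
    servo_line([497.8,-188.7,z],vel=50 if z>70 else 20); f=np.array(read_wrist_force())-f0; print(z,np.round(f,2),np.round(read_ee_pos(),1))
    if np.linalg.norm(f)>5: break
print(read_t())
E
```

```text
[ 496.92480004 -187.37678817   52.        ] [322.19727473 264.18598486]
[ 498.03914417 -188.76664845  115.32205547] [-0.11248573 -0.5624897  -0.6079076 ]
105 [-0.94 -0.16 -0.21] [ 497.4 -188.6  104.5]
95 [0.17 0.58 0.24] [ 497.5 -188.6   94.5]
85 [-0.24  0.67  0.83] [ 497.5 -188.6   84.6]
75 [-0.26  0.81  0.28] [ 497.5 -188.6   74.6]
68 [ 0.07  0.72 -0.14] [ 497.8 -188.7   67.9]
66.3 [-0.17  0.04 -0.44] [ 497.8 -188.7   66.3]
65.7 [ 0.37  1.29 -0.47] [ 497.8 -188.7   65.7]
39.1417
```

```bash
python3 - <<'E'
from snap import *
open_jaws(); wait(.3); print(read_gripper_width())
servo_line([497.8,-188.7,130],vel=60)
servo_line([480,-188.7,215],vel=120); 
reach([480,-200,220],[180,0,20]); wait(.4); snap("w8")
for n in("side","scene"): cv2.imwrite(f"pics/{n}1.png",read_camera(n)["color"][:,:,::-1])
print(read_t(),read_wrist_force())
a=cv2.imread("pics/w8.png"); b=cv2.imread("pics/side1.png")
cv2.imwrite("pics/c8.png",np.hstack([cv2.resize(a[130:290,250:410],(400,400)),cv2.resize(b[240:400,300:460],(400,400))]))
E
```

```text
88.08181403081664
44.8417 [ 0.40823755 -0.63160351  0.15957417]
```

View pics/c8.png

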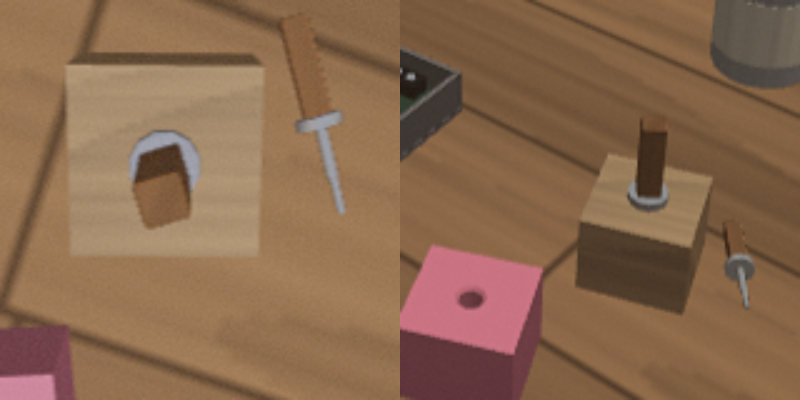

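View pics/side1.png

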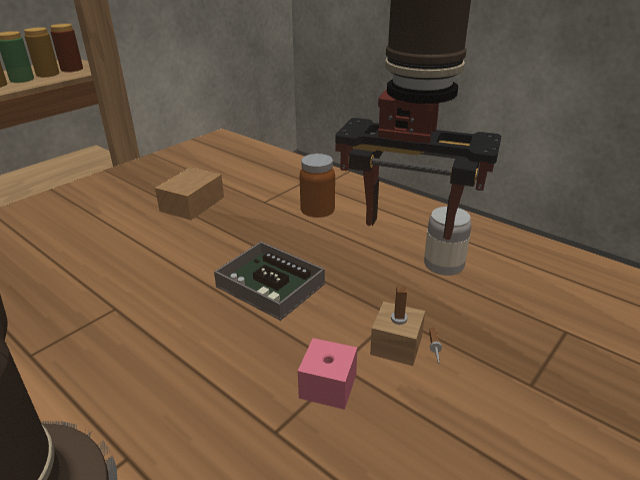

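```bash
python3 - <<'E'
from station import *
finish_job(); print(read_t())
E
```

```text
the job is handed in; nothing more can be done
the job is handed in; nothing more can be done
```

I took the larger pick out of the wooden stand and set the switches to 1 on, 2 off, 3 on, 4 on, 5 off. I then put the pick back in its stand and handed the job in; the clock last read 44.8 s, against the 64 s limit.

**Finding the strip:** The wrist camera put its centre about 2.6 mm towards −y of strip_nominal. Touching its left end face with the tip moved that another 0.65 mm the same way.

**Switches:** Each was pushed until the force rose to about 5 N near where its stop should be. A close wrist picture afterwards showed the on and off nubs about 6.1 mm apart, against 6 mm given.

**Pick:** The final wrist and side pictures show it upright, collar flat on the wooden block. The fingers were open and clear of everything.

**Jar, can and carton:** They look unmoved in the side picture; I did not measure this.

**Disagreements:**
- The scene and side cameras differed by 8–10 mm or more, so I worked from the wrist camera.
- The off-stops for switches 2 and 5 were felt about 0.5 mm later than expected. The picture showed both fully off.
- The small look-alike pick stood upright in the first pictures and was lying down in the first wrist view over the stand, before I grasped anything. It looks slightly shifted in the last side picture. I did not go near it on purpose.

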